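# Lay the glides on the furniture feet

## Task

The furniture feet stand upside down on the joiner's bench, ready to have their glides nailed on. On each of the four bare feet lay the brown glide of its own shape and size, flat, centred on the end and with its sides in line with the foot's sides, and let go. Do not knock a foot over, and leave the finished foot and the spare small round glide where they are.

Things in the scene. Friction and masses are not known exactly. Their poses are not given: they have to be found in the camera images.
- glide_square_large: Large square glide pad, 54 x 54 mm, 12 mm thick, brown, lying flat on the bench with a small dark nail hole in its middle. Origin: centre of its underside; z up, 12 mm to its top. Its x and y axes are parallel to its sides. 27 to 45 g.
- glide_square_small: Small square glide pad, 32 x 32 mm, 12 mm thick, brown, lying flat on the bench with a small dark nail hole in its middle. Origin: centre of its underside; z up, 12 mm to its top. Its x and y axes are parallel to its sides. 12 to 20 g.
- glide_round_large: Large round glide pad, 50 mm across, 12 mm thick, brown, lying flat on the bench with a small dark nail hole in its middle. Origin: centre of its underside; z up, 12 mm to its top. 20 to 33 g.
- glide_oblong: Oblong glide pad, 64 mm along its x axis by 30 mm along its y axis, 12 mm thick, brown, lying flat on the bench with a small dark nail hole in its middle. Origin: centre of its underside; z up, 12 mm to its top. 19 to 32 g.
- glide_round_small: Spare glide: small round pad, 32 mm across, 12 mm thick, brown, lying flat on the bench with a small dark nail hole in its middle. Origin: centre of its underside; z up, 12 mm to its top. It fits none of the feet and stays where it lies.
- foot_square_large: Large square tapered furniture foot, 80 mm high, dark wood, standing loose and upside down on the bench on its wide steel-plated end; the bare pale end with a dark nail hole faces up. Origin: centre of its underside, on the bench; z up, the bare end lies 80 mm above it; the sides (74 mm at the bench, 60 mm at the bare end) are parallel to its x and y axes. About 0.26 kg.
- foot_square_small: Small square tapered furniture foot, 60 mm high, dark wood, standing loose and upside down on the bench on its wide steel-plated end; the bare pale end with a dark nail hole faces up. Origin: centre of its underside, on the bench; z up, the bare end lies 60 mm above it; the sides (54 mm at the bench, 38 mm at the bare end) are parallel to its x and y axes. About 0.12 kg.
- foot_round: Round turned furniture foot, 85 mm high, dark wood, standing loose and upside down on the bench on its wide steel-plated end; the bare pale end with a dark nail hole faces up. Origin: centre of its underside, on the bench; z up, the bare end lies 85 mm above it; up to 75 mm across, 56 mm at the bare end. About 0.23 kg.
- foot_oblong: Oblong furniture foot, 70 mm high, dark wood, standing loose and upside down on the bench on its wide steel-plated end; the bare pale end with a dark nail hole faces up. Origin: centre of its underside, on the bench; z up, the bare end lies 70 mm above it; 76 x 46 mm at the bench and 70 x 36 mm at the bare end, the long side along its x axis. About 0.16 kg.
- foot_finished: Finished foot: the same large square dark foot, 74 mm wide at the bench, but with a brown glide and a bright nail head already on top, 92 mm high in all; loose on the bench. Origin: centre of its underside. It stays where it stands.

How it is judged:
By the outcome, as a careful person would: the job done as asked, in the order asked, and still so for the second after the job is handed in, with the robot touching nothing.
It also fails if it takes over 104 s, if anything falls off the work surface, if the arm or the gripper's body presses on something with over 40 N, if the wrist force passes 120 N, or if a joint passes its speed limit or range.

## Robot

A 7-joint arm with a two-finger parallel gripper is mounted at the origin on the work surface. World frame = base frame: x ahead of the robot, y to its left, z up, the work surface at z = 0. Lengths are in m, angles in rad, forces in N, time in s.
With the tool pointing down it reaches from about 0.425 to 0.875 m from the base axis. Payload 4.7 kg.
Tool frame: the origin (TCP) lies at the very end of the fingers, on their centre line; the grasp point (between the pads) lies grasp_offset behind it (grasp_offset is the distance from the TCP to the grasp point, in m); z points along the fingers, y is the line along which they close (so a half turn about z gives the same grasp; the last joint's range is limited). The gripper opens to 87 mm and grips with 3 to 60 N. Pads are 19 mm wide; open, the fingers measure 117 mm over their backs; the gripper's body (75 mm by 190 mm) begins 51 mm behind the grasp point.
Start: joints at [-1.089, 0.321, -0.07, 1.45, 0.023, 1.371, -0.057], TCP at [0.293, 0.58, 0.223] pointing down, gripper open.
Joint ranges: [-2.86, 2.86], [-0.3, 2.09], [-1.38, 1.24], [0.06, 2.45], [-1.56, 4.7], [0.09, 2.05], [-2.69, 2.69]. Speed limits (rad/s): [2.57, 2.57, 3.14, 3.14, 3.14, 3.14, 3.14].

## Interface

Orientations are given as a unit quaternion [w, x, y, z].
In Python, from workcell import * gives the robot as it stands.
- The arm moves only by the tool carry_out, never from a script. Its argument "plan" is text: rows parted by semicolons, each of 7 numbers parted by spaces: the shift along the tool's x, y, z as a fraction of full scale, then the turn, a rotation vector about the tool's x, y, z as a fraction of full scale, then the closure, from -1 (fully open) to 1 (shut). A call has 1 to 20 rows; each row shifts and turns the commanded pose from where the row before left it, along the tool's axes as they then stand; what a row does not reach is not made up. Full scale, the value 1, is 4 cm for a shift and 45 degrees for a turn. A row lasts 1/10 s, in which the tool goes at most 50 mm and 8.59 degrees, less where a joint would pass 70% of its speed; a pose out of reach is approached as far as the arm can. A call with a number of a shift or a turn outside -1 to 1 is refused whole. A call with a gripper value outside its range is refused whole. The fingers move at their own pace and stop on an object; the grip force is fixed at half the most. Time passes only in rows, so rows that do not move let the fingers close. It gives the time, the measured TCP pose, the force, the opening and the grip force at its end, in the units of the state.
- state(): the state, without advancing time (a new reading comes with each control period).
- camera(name): name is "scene" or "top"; returns a dict with "frame" (480x640x3 uint8, red, green, blue), "camera_matrix" (3x3 intrinsics, pixels), "k1" (the pictures are not rectified: a ray, as slopes to the right and down, at radius r is drawn at 1 + k1 r^2 times it, then the intrinsics apply), "position" and "rotation" of the camera in the world. Camera axes: x right, y down, z forward; pixel columns grow to the right and rows downward; lengths in m; the calibration is good to about 2 mm. A picture is of the moment at which its call begins. There is no depth.
- sign_off(): hands the job in; it is judged then, once.
The state is a dict: "t": time; "joint_positions": joint angles; "joint_velocities": joint speeds; "tau": joint torques, N m; "tool_pos": TCP position; "ee_rot": TCP orientation; "wrist_force": force on the tool from outside, world axes, zero at the start; "wrist_torque": the same for the moment, N m; "grip_width": opening from 0.0 (shut) to 1.0 (fully open); "grasp_force": force on a finger pad.
Only numpy, scipy, OpenCV 4.12 (cv2) and the standard library are available. Lean on these libraries where they do the work, as an engineer would, in place of code of your own. Each camera call takes 0.05 s, during which the arm holds its last target. There are 200 camera calls.

## Working session

There is one attempt and no reset: what is moved stays moved. The work goes in short steps, Python scripts to look and compute and a tool call to move; the robot and the scene stay as the last step left them, time stands still between calls to the robot, and variables do not carry over. Pictures are saved under pics/ and viewed, at most 14 in all, crops included, and the job is handed in when it is done.

Besides the shell and the picture viewer there is one more tool, called after "Request:" by a JSON object that holds its "fn" and its "kwargs", one argument or row to a line. carry_out: Moves the arm, as the interface text tells. Shift numbers are shares of 4 cm and turn numbers shares of 45 degrees, none past 1 either way. Its arguments: {"type":"object","properties":{"plan":{"type":"string"}},"required":["plan"]}

```bash
mkdir -p pics; ls
python3 - <<'E'
from workcell import *
import cv2,numpy as np
s=state();print({k:np.round(v,3).tolist() for k,v in s.items()})
import workcell;print([n for n in dir(workcell) if n[0]!='_'])
try: print(grasp_offset)
except Exception as e: print(e)
for n in("scene","top"):
    c=camera(n);cv2.imwrite(f"pics/{n}0.png",c["frame"][:,:,::-1]);print(n,c["camera_matrix"],c["k1"],c["position"],c["rotation"])
E
```

```text
pics
{'t': 0.0, 'joint_positions': [-1.089, 0.322, -0.07, 1.452, 0.023, 1.371, -0.057], 'joint_velocities': [0.0, 0.002, -0.001, 0.0, 0.001, 0.0, -0.001], 'tau': [-0.0, -49.128, -0.404, -31.253, -0.064, 0.044, 0.0], 'tool_pos': [0.293, 0.58, 0.221], 'ee_rot': [-0.0, 0.232, 0.973, -0.001], 'wrist_force': [0.531, -0.578, 0.496], 'wrist_torque': [-0.028, 0.045, -0.004], 'grasp_force': 0.0, 'grip_width': 1.001}
['IKError', 'camera', 'grasp_offset', 'sign_off', 'state']
0.0187
scene [[595.09076441   0.         310.42987935]
 [  0.         595.09076441 249.66850062]
 [  0.           0.           1.        ]] -0.15445884221656428 [1.39634051 0.07089347 0.69902389] [-0.29479565  0.60966468  0.66206524 -0.3210516 ]
top [[449.06106205   0.         327.51128847]
 [  0.         449.06106205 239.09855473]
 [  0.           0.           1.        ]] -0.005117160505815829 [ 0.44753421 -0.00509734  0.75917072] [ 0.0663373  -0.69660829  0.71191759 -0.05924184]
```

View pics/top0.png

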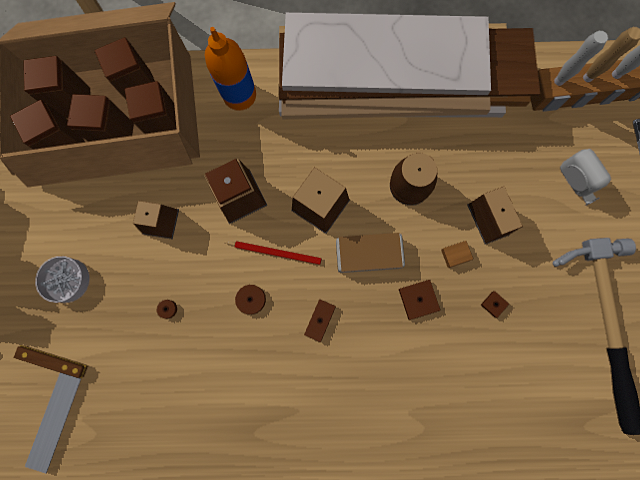

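View pics/scene0.png

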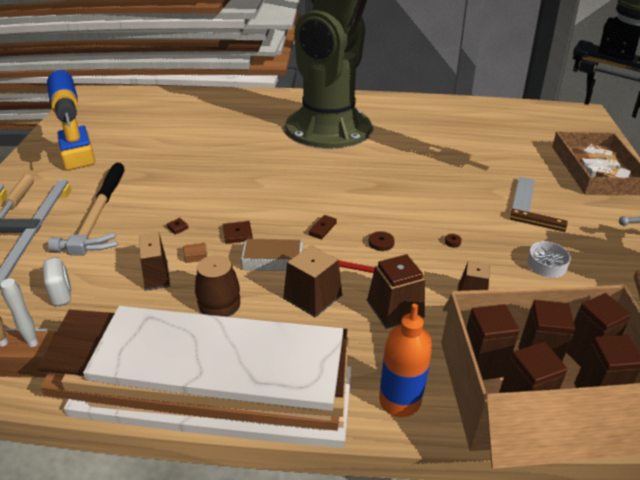

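Top view: the feet ends are at about (147,215) small square, (228,180) finished, (320,192) large square, (419,170) round and (503,208) oblong. The glides are at (166,309) spare, (250,299) round, (320,321) oblong, (420,300) large square and (495,304) small square. The scene view shows the same layout from the far side.

```bash
cat > h.py <<'E'
from workcell import *
import cv2,numpy as np
from scipy.spatial.transform import Rotation as R
def rot(q): return R.from_quat(np.roll(q,-1))
def ray(c,uv):
    uv=np.atleast_2d(np.asarray(uv,float))
    K=c["camera_matrix"];d=(uv-K[:2,2])/[K[0,0],K[1,1]]
    x=d.copy()
    for _ in range(20): x=d/(1+c["k1"]*(x**2).sum(1,keepdims=True))
    return rot(c["rotation"]).apply(np.c_[x,np.ones(len(x))])
def onz(c,uv,z):
    d=ray(c,uv);p=c["position"];return p+d*((z-p[2])/d[:,2:])
def proj(c,P):
    x=rot(c["rotation"]).inv().apply(np.atleast_2d(P)-c["position"]);x=x[:,:2]/x[:,2:]
    x=x*(1+c["k1"]*(x**2).sum(1,keepdims=True));K=c["camera_matrix"]
    return x*[K[0,0],K[1,1]]+K[:2,2]
E
python3 - <<'E'
from h import *
c=camera("top");f=c["frame"][:,:,::-1]
np.save("pics/c.npy",c,allow_pickle=True)
g=[("ssq",147,215),("lsq",320,192),("rnd",419,170),("obl",503,208),("fin",228,180),("Gr",250,299),("Go",320,321),("Gs",420,300),("Gss",495,304),("Gsp",166,309)]
rows=[]
for n,u,v in g:
    w=f[v-26:v+27,u-26:u+27]
    rows.append(cv2.resize(w,(159,159),interpolation=cv2.INTER_NEAREST))
cv2.imwrite("pics/m.png",np.vstack([np.hstack(rows[:5]),np.hstack(rows[5:])]))
hsv=cv2.cvtColor(f,cv2.COLOR_BGR2HSV)
for n,u,v in g: print(n,f[v-6,u-3],hsv[v-6,u-3], 'bench',hsv[v-25,u+0])
E
```

```text
ssq [ 82 117 146] [ 16 112 146] bench [ 17 130 100]
lsq [ 75 111 140] [ 17 118 140] bench [ 17 118 153]
rnd [ 75 111 140] [ 17 118 140] bench [ 16 129  99]
obl [ 74 109 139] [ 16 119 139] bench [ 17 121 146]
fin [19 38 76] [ 10 191  76] bench [ 17 128  98]
Gr [21 37 75] [  9 184  75] bench [ 18 117 148]
Go [22 41 77] [ 10 182  77] bench [ 17 121 148]
Gs [20 38 75] [ 10 187  75] bench [ 17 130  92]
Gss [20 37 73] [ 10 185  73] bench [ 17 121 145]
Gsp [25 40 77] [  9 172  77] bench [ 17 120 149]
```

View pics/m.png

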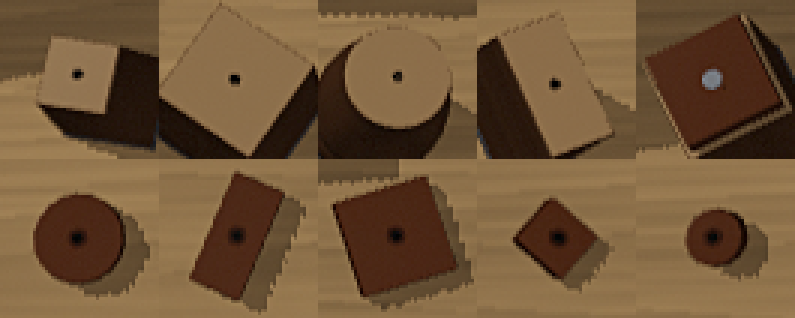

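The crops show clean faces, each with a central nail hole. Next I measure positions from the holes and yaw from the outlines.

```bash
cat > meas.py <<'E'
from h import *
def face(c,u,v,z,glide,hw=26,tol=5):
    f=np.ascontiguousarray(c["frame"][:,:,::-1]);S=6
    u,v=int(u),int(v)
    w=cv2.resize(f[v-hw:v+hw+1,u-hw:u+hw+1],None,fx=S,fy=S,interpolation=cv2.INTER_CUBIC)
    topx=lambda p:(np.asarray(p,float).reshape(-1,2)+.5)/S-.5+[u-hw,v-hw]
    if glide:
        h=cv2.cvtColor(w,cv2.COLOR_BGR2HSV);m=((h[...,1]>150)&(h[...,0]<14)&(h[...,2]>55)).astype(np.uint8)
    else:
        m0=np.zeros((w.shape[0]+2,w.shape[1]+2),np.uint8)
        sd=w[(hw-6)*S:(hw+7)*S,(hw-6)*S:(hw+7)*S].reshape(-1,3);col=np.median(sd,0)
        m=(np.abs(w.astype(int)-col).max(2)<=tol).astype(np.uint8)
    m=cv2.morphologyEx(m,cv2.MORPH_OPEN,np.ones((9,9)))
    cs=cv2.findContours(m,cv2.RETR_EXTERNAL,cv2.CHAIN_APPROX_NONE)[0]
    k=max(cs,key=cv2.contourArea)
    P=onz(c,topx(k),z)[:,:2]
    r=cv2.minAreaRect((P*1000).astype(np.float32))
    gy=w.max(2);mm=np.zeros_like(gy);q=9*S;cc=hw*S
    mm[cc-q:cc+q,cc-q:cc+q]=(gy[cc-q:cc+q,cc-q:cc+q]<(52 if glide else 90))
    n,l,st,ce=cv2.connectedComponentsWithStats(mm)
    j=min(range(1,n),key=lambda i:np.hypot(*(ce[i]-cc))) if n>1 else 0
    H=onz(c,topx(ce[j]),z)[0,:2]*1000
    return r,H,st[j][4]/S/S
E
python3 - <<'E'
from meas import *
c=np.load("pics/c.npy",allow_pickle=True).item()
for n,u,v,z,g in [("F ssq",147,215,.06,0),("F lsq",320,192,.08,0),("F rnd",419,170,.085,0),("F obl",503,208,.07,0),("fin",228,180,.092,1),("G rnd",250,299,.012,1),("G obl",320,321,.012,1),("G lsq",420,300,.012,1),("G ssq",495,304,.012,1),("spare",166,309,.012,1)]:
    r,H,a=face(c,u,v,z,g,34 if n=='F lsq' else 28)
    print(n,"rect",np.round(r[0],1),np.round(r[1],1),round(r[2],1),"hole",np.round(H,1),round(a,1))
E
```

```text
F ssq rect [622.3 291.9] [35.1 35.4] 79.8 hole [622.1 290.9] 9.2
F lsq rect [646.1  12.7] [56.4 56.8] 54.2 hole [644.9  12.6] 11.2
F rnd rect [ 676.5 -154.7] [69.6 51.8] 86.1 hole [ 676.9 -145.3] 9.4
F obl rect [ 612.8 -276.7] [66.9 33.8] 19.1 hole [ 612.3 -275.5] 10.8
fin rect [664.  154.6] [53.3 53.7] 26.1 hole [664.1 152.8] 3249.0
G rnd rect [484.1 132.3] [48.  47.7] 43.0 hole [484.3 132.2] 22.0
G obl rect [447.4  17.1] [30.  63.8] 65.7 hole [447.4  16.9] 22.3
G lsq rect [ 477.9 -148.3] [53.7 53.9] 15.6 hole [ 478.2 -148.5] 22.6
G ssq rect [ 467.7 -272.2] [32.6 31. ] 45.7 hole [ 467.6 -272.7] 24.8
spare rect [471.2 271.5] [30.1 29.7] 88.8 hole [471.3 271.4] 21.8
```

```bash
cat > go.py <<'E'
import sys
from h import *
x,y,z,a=[float(i) for i in sys.argv[1:5]]   # mm, mm, mm, deg of tool y axis
s=state();Rt=rot(s["ee_rot"]).as_matrix()
cur=np.degrees(np.arctan2(Rt[1,1],Rt[0,1]));t=-((a-cur+90)%180-90)
z0=np.array([0,0,-1.]);ar=np.radians(cur-t);Y=np.array([np.cos(ar),np.sin(ar),0]);X=np.cross(Y,z0)
d=np.array([x,y,z])/1000-s["tool_pos"]
print("pos",np.round(s["tool_pos"]*1000,1),"yaw",round(cur,1),"tilt",np.round(np.degrees(Rt[:2,2]),2),"t",round(s["t"],1),"grip",round(s["grip_width"],2),round(s["grasp_force"],1))
print("turn deg",round(t,1),"units",round(t/45,3),"shift units after turn",np.round([d@X/.04,d@Y/.04,d@z0/.04],3))
E
python3 go.py 484.2 132.2 60 63.2
```

```text
pos [292.9 579.8 221.7] yaw 63.2 tilt [-0.04 -0.08] t 0.1 grip 1.0 0.0
turn deg -0.0 units -0.0 shift units after turn [-9.313 -7.831  4.042]
```

Request:
{"fn": "carry_out", "kwargs": {
  "plan": "-.6 -.5 .2 0 0 0 -1;-.6 -.5 .2 0 0 0 -1;-.6 -.5 .2 0 0 0 -1;-.6 -.5 .2 0 0 0 -1;-.6 -.5 .2 0 0 0 -1;-.6 -.5 .2 0 0 0 -1;-.6 -.5 .2 0 0 0 -1;-.6 -.5 .2 0 0 0 -1;-.6 -.5 .2 0 0 0 -1;-.6 -.5 .2 0 0 0 -1;-.6 -.5 .3 0 0 0 -1;-.6 -.5 .3 0 0 0 -1;-.6 -.5 .3 0 0 0 -1;-.6 -.5 .3 0 0 0 -1;-.6 -.5 .3 0 0 0 -1;-.3 -.3 .3 0 0 0 -1;0 0 0 0 0 0 -1;0 0 0 0 0 0 -1"
}}

```text
t: 1.95
tool_pos: [0.4841, 0.1344, 0.0705]
ee_rot: [-0.0, 0.232, 0.973, 0.0]
wrist_force: [-0.3, -0.1, 0.2]
grip_width: 1.002
grasp_force: 0.0
```

```bash
python3 go.py 484.2 132.2 4 63.2
```

```text
pos [484.1 134.4  70.5] yaw 63.2 tilt [-0.04  0.02] t 1.9 grip 1.0 0.0
turn deg -0.0 units -0.001 shift units after turn [-0.027 -0.048  1.662]
```

Request:
{"fn": "carry_out", "kwargs": {
  "plan": "-.03 -.05 .5 0 0 0 -1;0 0 .5 0 0 0 -1;0 0 .4 0 0 0 -1;0 0 .2 0 0 0 -1;0 0 .06 0 0 0 -1;0 0 0 0 0 0 -1;0 0 0 0 0 0 1;0 0 0 0 0 0 1;0 0 0 0 0 0 1;0 0 0 0 0 0 1;0 0 0 0 0 0 1;0 0 0 0 0 0 1"
}}

```text
t: 3.15
tool_pos: [0.4847, 0.1316, 0.0043]
ee_rot: [0.0, 0.232, 0.973, 0.0]
wrist_force: [0.4, -0.6, 0.8]
grip_width: 0.558
grasp_force: 30.0
```

```bash
python3 go.py 676.9 -145.3 110 63.2
```

```text
pos [484.7 131.6   4.3] yaw 63.2 tilt [0.01 0.01] t 3.1 grip 0.56 30.0
turn deg -0.0 units -0.0 shift units after turn [-7.41  -4.013 -2.644]
```

Request:
{"fn": "carry_out", "kwargs": {
  "plan": "0 0 -.5 0 0 0 1;0 0 -.8 0 0 0 1;0 0 -.9 0 0 0 1;0 0 -.9 0 0 0 1;-.5 -.3 -.5 0 0 0 1;-.7 -.4 0 0 0 0 1;-.7 -.4 0 0 0 0 1;-.7 -.4 0 0 0 0 1;-.7 -.4 0 0 0 0 1;-.7 -.4 0 0 0 0 1;-.7 -.4 0 0 0 0 1;-.7 -.4 0 0 0 0 1;-.7 -.4 0 0 0 0 1;-.7 -.3 0 0 0 0 1;-.6 -.2 .2 0 0 0 1;0 0 .4 0 0 0 1;0 0 .3 0 0 0 1;0 0 0 0 0 0 1;0 0 0 0 0 0 1;0 0 0 0 0 0 1"
}}

```text
t: 5.15
tool_pos: [0.677, -0.1437, 0.1131]
ee_rot: [0.001, 0.231, 0.973, 0.0]
wrist_force: [0.3, -0.5, 0.8]
grip_width: 0.556
grasp_force: 30.0
```

```bash
python3 go.py 676.9 -145.3 90 63.2
python3 - <<'E'
from h import *
c=camera("scene");cv2.imwrite("pics/s1.png",cv2.resize(c["frame"][200:340,150:290,::-1],(560,560)))
E
```

```text
pos [ 677.  -143.7  113.1] yaw 63.3 tilt [0.07 0.02] t 5.2 grip 0.56 30.0
turn deg 0.1 units 0.001 shift units after turn [-0.016 -0.036  0.576]
```

View pics/s1.png

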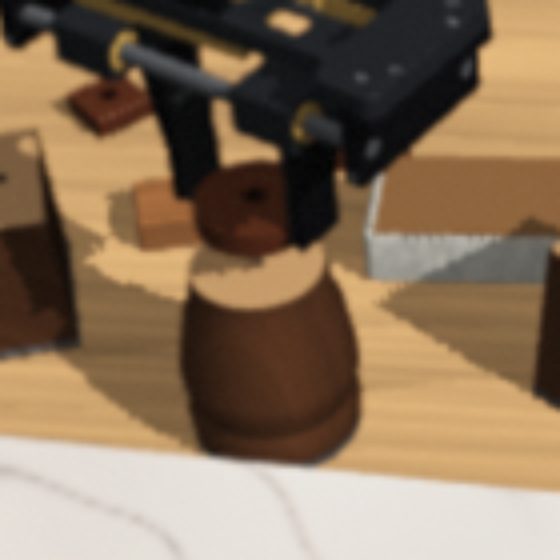

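The crop shows the round glide held level at (240,205), just above the round foot's pale end at (260,280). I'll lower it and release.

Request:
{"fn": "carry_out", "kwargs": {
  "plan": "-.02 -.04 .3 0 0 0 1;0 0 .2 0 0 0 1;0 0 .07 0 0 0 1;0 0 0 0 0 0 1;0 0 0 0 0 0 1;0 0 0 0 0 0 1"
}}

```text
t: 5.8
tool_pos: [0.6764, -0.1466, 0.0894]
ee_rot: [-0.0, 0.232, 0.973, -0.0]
wrist_force: [-1.6, -0.4, 4.1]
grip_width: 0.564
grasp_force: 30.0
```

```bash
python3 go.py 676.9 -145.3 89.2 63.2
```

```text
pos [ 676.4 -146.6   89.4] yaw 63.2 tilt [-0.04  0.  ] t 5.8 grip 0.56 30.0
turn deg -0.0 units -0.0 shift units after turn [0.002 0.034 0.004]
```

Request:
{"fn": "carry_out", "kwargs": {
  "plan": "0 0 0 0 0 0 -1;0 0 0 0 0 0 -1;0 0 0 0 0 0 -1;0 0 0 0 0 0 -1;0 0 -.3 0 0 0 -1;0 0 -.6 0 0 0 -1;0 0 -.6 0 0 0 -1;0 0 0 0 0 0 -1;0 0 0 0 0 0 -1"
}}

```text
t: 6.7
tool_pos: [0.6772, -0.1466, 0.1505]
ee_rot: [0.001, 0.232, 0.973, 0.0]
wrist_force: [-0.7, -0.2, -0.1]
grip_width: 1.001
grasp_force: 0.0
```

```bash
python3 go.py 478.2 -148.5 60 105.6
```

```text
pos [ 677.2 -146.6  150.5] yaw 63.2 tilt [ 0.12 -0.01] t 6.7 grip 1.0 0.0
turn deg -42.4 units -0.942 shift units after turn [4.805 1.293 2.264]
```

Request:
{"fn": "carry_out", "kwargs": {
  "plan": "0 0 0 0 0 -.15 -1;0 0 0 0 0 -.16 -1;0 0 0 0 0 -.16 -1;0 0 0 0 0 -.16 -1;0 0 0 0 0 -.16 -1;0 0 0 0 0 -.15 -1;.4 .1 0 0 0 0 -1;.7 .2 0 0 0 0 -1;.7 .2 0 0 0 0 -1;.7 .2 0 0 0 0 -1;.7 .2 0 0 0 0 -1;.7 .2 .2 0 0 0 -1;.6 .1 .4 0 0 0 -1;.3 .1 .6 0 0 0 -1;0 0 .6 0 0 0 -1;0 0 .4 0 0 0 -1;0 0 0 0 0 0 -1;0 0 0 0 0 0 -1"
}}

```text
t: 8.5
tool_pos: [0.4773, -0.1475, 0.061]
ee_rot: [-0.001, -0.135, 0.991, 0.0]
wrist_force: [-0.4, 0.0, 0.2]
grip_width: 0.999
grasp_force: 0.0
```

```bash
python3 go.py 478.2 -148.5 4 105.6
python3 - <<'E'
from h import *
c=camera("top");np.save("pics/c1.npy",c,allow_pickle=True);cv2.imwrite("pics/t1.png",cv2.resize(c["frame"][120:330,370:480,::-1],(315,600)))
s=camera("scene");np.save("pics/s1.npy",s,allow_pickle=True)
cv2.imwrite("pics/t1.png",np.hstack([cv2.resize(c["frame"][120:340,340:500,::-1],(436,600)),cv2.resize(s["frame"][230:330,180:260,::-1],(360,600))]))
E
```

```text
pos [ 477.3 -147.5   61. ] yaw 105.5 tilt [-0.08  0.01] t 8.5 grip 1.0 0.0
turn deg -0.1 units -0.002 shift units after turn [-0.015 -0.03   1.425]
```

View pics/t1.png

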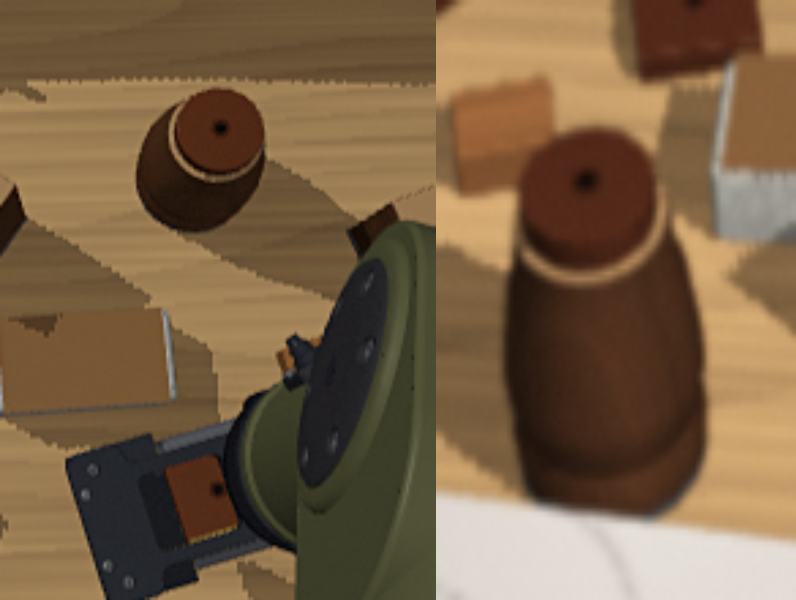

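The round glide lies flat on its foot with the pale rim visible; the hole is at top-crop (220,128). I'll measure its offset and grip the large square glide.

Run:
```python
from meas import *
c=np.load("pics/c1.npy",allow_pickle=True).item()
r,H,a=face(c,340+220/2.727,120+128/2.727,.097,1,28);print(np.round(r[0],1),np.round(r[1],1),np.round(H,1),a)
```

```text
[ 676.2 -144.9] [48.9 48.1] [ 676.9 -145.2] 21.11111111111111
```

Request:
{"fn": "carry_out", "kwargs": {
  "plan": "-.01 -.03 .5 0 0 0 -1;0 0 .5 0 0 0 -1;0 0 .3 0 0 0 -1;0 0 .12 0 0 0 -1;0 0 0 0 0 0 -1;0 0 0 0 0 0 1;0 0 0 0 0 0 1;0 0 0 0 0 0 1;0 0 0 0 0 0 1;0 0 0 0 0 0 1"
}}

```text
t: 9.6
tool_pos: [0.4787, -0.1487, 0.0048]
ee_rot: [0.0, -0.135, 0.991, -0.0]
wrist_force: [0.1, -0.2, -0.0]
grip_width: 0.632
grasp_force: 0.1
```

```bash
python3 go.py 645.2 12.6 110 144.2
```

```text
pos [ 478.7 -148.7    4.8] yaw 105.5 tilt [ 0.03 -0.  ] t 9.6 grip 0.63 0.1
turn deg -38.7 units -0.86 shift units after turn [-5.706 -1.017 -2.63 ]
```

Request:
{"fn": "carry_out", "kwargs": {
  "plan": "0 0 0 0 0 0 1;0 0 0 0 0 0 1;0 0 -.5 0 0 0 1;0 0 -.8 0 0 0 1;0 0 -.9 0 0 0 1;0 0 -.9 0 0 -.17 1;0 0 -.5 0 0 -.17 1;0 0 0 0 0 -.17 1;0 0 0 0 0 -.17 1;0 0 0 0 0 -.18 1;-.5 -.1 0 0 0 0 1;-.7 -.1 0 0 0 0 1;-.8 -.1 0 0 0 0 1;-.8 -.2 0 0 0 0 1;-.8 -.2 0 0 0 0 1;-.8 -.1 0 0 0 0 1;-.7 -.1 .2 0 0 0 1;-.5 -.1 .4 0 0 0 1;-.1 0 .4 0 0 0 1;0 0 0 0 0 0 1"
}}

```text
t: 11.6
tool_pos: [0.6581, -0.0082, 0.0981]
ee_rot: [-0.009, -0.403, 0.915, 0.0]
wrist_force: [-0.0, -0.7, -0.9]
grip_width: 0.612
grasp_force: 30.0
```

Request:
{"fn": "carry_out", "kwargs": {
  "plan": "0 0 0 0 0 0 1;0 0 0 0 0 0 1"
}}

```text
t: 11.8
tool_pos: [0.6601, -0.011, 0.103]
ee_rot: [-0.006, -0.401, 0.916, -0.001]
wrist_force: [1.2, 1.4, -0.8]
grip_width: 0.612
grasp_force: 30.0
```

```bash
python3 go.py 645.2 12.6 85 144.2
```

```text
pos [660.1 -11.  103. ] yaw 137.3 tilt [-0.54 -0.41] t 11.8 grip 0.61 30.0
turn deg -6.9 units -0.153 shift units after turn [-0.261  0.647  0.449]
```

```bash
python3 -c "
from h import *
s=state();print(np.round(s['joint_positions'],2),np.round(s['joint_velocities'],3))
c=camera('scene');cv2.imwrite('pics/s2.png',cv2.resize(c['frame'][180:360,180:420,::-1],(800,600)))
"; python3 go.py 645.2 12.6 85 144.2
```

```text
[-0.06  0.42  0.04  1.56 -0.01  1.17  2.38] [ 0.009 -0.009 -0.006 -0.005 -0.001 -0.003  0.   ]
pos [660.3 -10.9 103.3] yaw 137.3 tilt [-0.5 -0.4] t 11.8 grip 0.62 30.0
turn deg -6.9 units -0.153 shift units after turn [-0.257  0.65   0.458]
```

View pics/s2.png

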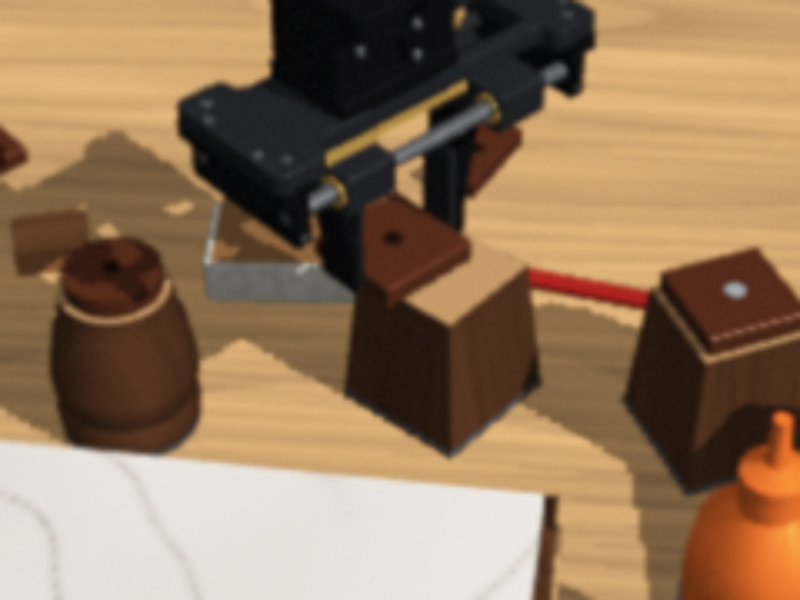

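The glide, at (410,245) in the crop, hangs above and to the side of the large square foot. It is about 25 mm off target and 7° short, and it is not touching. I'll raise it slightly and correct it, including the small tilt.

```bash
cat >> go.py <<'E'
T=np.c_[X,Y,z0];print("rotvec units (tool)",np.round(np.degrees(R.from_matrix(Rt.T@T).as_rotvec())/45,3))
E
python3 go.py 645.2 12.6 110 144.2
```

```text
pos [660.3 -10.9 103.3] yaw 137.3 tilt [-0.5 -0.4] t 11.8 grip 0.62 30.0
turn deg -6.9 units -0.153 shift units after turn [-0.257  0.65  -0.167]
rotvec units (tool) [ 0.003 -0.014 -0.153]
```

Request:
{"fn": "carry_out", "kwargs": {
  "plan": "0 0 -.2 0 0 0 1;0 0 0 .003 -.014 -.08 1;0 0 0 0 0 -.07 1;-.1 .3 0 0 0 0 1;-.16 .35 0 0 0 0 1;0 0 0 0 0 0 1;0 0 0 0 0 0 1;0 0 0 0 0 0 1"
}}

```text
t: 12.65
tool_pos: [0.6454, 0.0137, 0.1103]
ee_rot: [-0.0, -0.455, 0.89, 0.0]
wrist_force: [-0.2, -0.9, 0.1]
grip_width: 0.612
grasp_force: 30.0
```

```bash
python3 go.py 645.2 12.6 85.2 144.2
```

```text
pos [645.4  13.7 110.3] yaw 144.2 tilt [-0.05 -0.01] t 12.7 grip 0.61 30.0
turn deg -0.0 units -0.001 shift units after turn [ 0.024 -0.013  0.627]
rotvec units (tool) [ 0.001 -0.001 -0.001]
```

Request:
{"fn": "carry_out", "kwargs": {
  "plan": ".02 -.01 .3 0 0 0 1;0 0 .2 0 0 0 1;0 0 .1 0 0 0 1;0 0 .03 0 0 0 1;0 0 0 0 0 0 1;0 0 0 0 0 0 1"
}}

```text
t: 13.25
tool_pos: [0.6449, 0.0127, 0.0848]
ee_rot: [-0.001, -0.455, 0.89, 0.0]
wrist_force: [-1.7, 0.4, 2.8]
grip_width: 0.612
grasp_force: 30.0
```

Request:
{"fn": "carry_out", "kwargs": {
  "plan": "0 0 0 0 0 0 -1;0 0 0 0 0 0 -1;0 0 0 0 0 0 -1;0 0 -.3 0 0 0 -1;0 0 -.6 0 0 0 -1;0 0 -.6 0 0 0 -1;0 0 0 0 0 0 -1"
}}

```text
t: 13.95
tool_pos: [0.648, 0.0132, 0.15]
ee_rot: [0.003, -0.455, 0.89, -0.001]
wrist_force: [0.7, -0.6, -0.4]
grip_width: 0.992
grasp_force: 0.0
```

```bash
python3 go.py 447.4 17 150 155.7;  python3 go.py 467.6 -272.4 150 135.7
```

```text
pos [648.   13.2 150. ] yaw 144.2 tilt [0.39 0.05] t 13.9 grip 0.99 0.0
turn deg -11.5 units -0.256 shift units after turn [1.977e+00 4.610e+00 1.000e-03]
rotvec units (tool) [-0.007  0.005 -0.256]
pos [648.   13.2 150. ] yaw 144.2 tilt [0.39 0.05] t 13.9 grip 0.99 0.0
turn deg 8.5 units 0.188 shift units after turn [ 8.260e+00 -1.759e+00  1.000e-03]
rotvec units (tool) [-0.006  0.006  0.188]
```

Request:
{"fn": "carry_out", "kwargs": {
  "plan": "0 0 0 0 0 .14 -1;0 0 0 0 0 .15 -1;0 0 0 0 0 .15 -1;0 0 0 0 0 .15 -1;0 0 0 0 0 .15 -1;0 0 0 0 0 .15 -1;0 0 0 0 0 .15 -1;0 0 0 0 0 .15 -1;0 0 0 0 0 .15 -1;0 0 0 0 0 .15 -1;0 0 0 0 0 .15 -1;0 0 0 0 0 .1 -1;0 0 0 0 0 0 -1;0 0 0 0 0 0 -1"
}}

```text
t: 15.35
tool_pos: [0.645, 0.0131, 0.1447]
ee_rot: [-0.001, 0.208, 0.978, -0.0]
wrist_force: [0.0, -0.4, -0.0]
grip_width: 1.001
grasp_force: 0.0
```

```bash
python3 go.py 447.4 17 60 65.7
```

```text
pos [645.   13.1 144.7] yaw 66.0 tilt [-0.09  0.02] t 15.3 grip 1.0 0.0
turn deg 0.3 units 0.007 shift units after turn [ 4.542 -1.944  2.119]
rotvec units (tool) [-0.    -0.002  0.007]
```

Request:
{"fn": "carry_out", "kwargs": {
  "plan": ".4 -.2 0 0 0 .007 -1;.6 -.3 0 0 0 0 -1;.6 -.3 0 0 0 0 -1;.7 -.3 0 0 0 0 -1;.7 -.3 .1 0 0 0 -1;.6 -.3 .3 0 0 0 -1;.6 -.2 .4 0 0 0 -1;.34 -.04 .5 0 0 0 -1;0 0 .5 0 0 0 -1;0 0 .3 0 0 0 -1;0 0 0 0 0 0 -1;0 0 0 0 0 0 -1;0 0 0 0 0 0 -1"
}}

```text
t: 16.65
tool_pos: [0.4487, 0.0174, 0.0621]
ee_rot: [0.0, 0.212, 0.977, 0.0]
wrist_force: [-0.4, -0.6, 0.9]
grip_width: 0.996
grasp_force: 0.0
```

```bash
python3 go.py 447.4 17 4 65.7
python3 - <<'E'
from meas import *
c=camera("top")
cv2.imwrite("pics/t2.png",c["frame"][100:400,200:600,::-1])
r,H,a=face(c,*proj(c,[.645,.0126,.092])[0],.092,1,32);print(np.round(r[0],1),np.round(r[1],1),round(r[2],1),np.round(H,1),a)
E
```

```text
pos [448.7  17.4  62.1] yaw 65.6 tilt [0.02 0.03] t 16.6 grip 1.0 0.0
turn deg -0.1 units -0.003 shift units after turn [ 0.025 -0.022  1.452]
rotvec units (tool) [ 0.001  0.    -0.003]
[644.7  13.4] [53.  53.7] 54.1 [644.6  13.4] 19.694444444444446
```

View pics/t2.png

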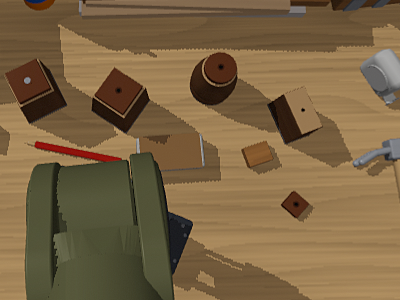

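The large square glide, at (118,90) in the crop, sits on its foot within 1 mm and 0.1°. Next is the oblong glide.

Request:
{"fn": "carry_out", "kwargs": {
  "plan": ".02 -.02 .5 0 0 0 -1;0 0 .5 0 0 0 -1;0 0 .3 0 0 0 -1;0 0 .15 0 0 0 -1;0 0 0 0 0 0 -1;0 0 0 0 0 0 1;0 0 0 0 0 0 1;0 0 0 0 0 0 1;0 0 0 0 0 0 1;0 0 0 0 0 0 1;0 0 0 0 0 0 1;0 0 0 0 0 0 1;0 0 0 0 0 0 1;0 0 0 0 0 0 1"
}}

```text
t: 18.1
tool_pos: [0.4464, 0.017, 0.0032]
ee_rot: [-0.001, 0.212, 0.977, 0.0]
wrist_force: [0.1, -0.4, 0.5]
grip_width: 0.336
grasp_force: 30.0
```

```bash
python3 go.py 612.5 -275.9 110 109.1
```

```text
pos [446.4  17.    3.2] yaw 65.6 tilt [-0.08  0.02] t 18.1 grip 0.34 30.0
turn deg -43.5 units -0.968 shift units after turn [-1.527 -8.278 -2.671]
rotvec units (tool) [ 0.    -0.002 -0.968]
```

Request:
{"fn": "carry_out", "kwargs": {
  "plan": "0 0 -.5 0 0 0 1;0 0 -.8 0 0 0 1;0 0 -.8 0 0 0 1;0 0 -.8 0 0 0 1;0 0 -.6 0 0 0 1;0 0 0 0 0 -.1 1;0 0 0 0 0 -.15 1;0 0 0 0 0 -.15 1;0 0 0 0 0 -.15 1;0 0 0 0 0 -.15 1;0 0 0 0 0 -.15 1;0 0 0 0 0 -.12 1;0 0 0 0 0 0 1"
}}

```text
t: 19.4
tool_pos: [0.4465, 0.017, 0.143]
ee_rot: [-0.001, -0.167, 0.986, 0.0]
wrist_force: [-1.2, -0.1, -0.1]
grip_width: 0.338
grasp_force: 30.0
```

Request:
{"fn": "carry_out", "kwargs": {
  "plan": "-.1 -.4 0 0 0 0 1;-.1 -.6 0 0 0 0 1;-.1 -.6 0 0 0 0 1;-.1 -.6 0 0 0 0 1;-.1 -.6 0 0 0 0 1;-.1 -.6 0 0 0 0 1;-.1 -.6 0 0 0 0 1;-.1 -.6 0 0 0 0 1;-.1 -.6 0 0 0 0 1;-.1 -.6 0 0 0 0 1;-.1 -.6 0 0 0 0 1;-.1 -.6 0 0 0 0 1;-.1 -.6 .2 0 0 0 1;-.1 -.5 .2 0 0 0 1;-.1 -.2 .2 0 0 0 1;0 0 .2 0 0 0 1;0 0 0 0 0 0 1;0 0 0 0 0 0 1;0 0 0 0 0 0 1"
}}

```text
t: 21.3
tool_pos: [0.6127, -0.2758, 0.1115]
ee_rot: [-0.0, -0.167, 0.986, 0.0]
wrist_force: [0.5, 0.1, -0.9]
grip_width: 0.339
grasp_force: 30.0
```

```bash
python3 go.py 612.5 -275.9 73.3 109.1
```

```text
pos [ 612.7 -275.8  111.5] yaw 109.3 tilt [-0.03  0.04] t 21.3 grip 0.34 30.0
turn deg 0.2 units 0.004 shift units after turn [ 0.007 -0.001  0.954]
rotvec units (tool) [ 0.001 -0.     0.004]
```

Request:
{"fn": "carry_out", "kwargs": {
  "plan": "0 0 .4 0 0 .004 1;0 0 .3 0 0 0 1;0 0 .15 0 0 0 1;0 0 .07 0 0 0 1;0 0 .03 0 0 0 1;0 0 0 0 0 0 1;0 0 0 0 0 0 1"
}}

```text
t: 22.0
tool_pos: [0.6122, -0.2769, 0.0732]
ee_rot: [-0.001, -0.165, 0.986, 0.0]
wrist_force: [-2.7, 0.6, 4.5]
grip_width: 0.342
grasp_force: 30.0
```

```bash
python3 go.py 612.5 -275.9 73.3 109.1
```

```text
pos [ 612.2 -276.9   73.2] yaw 109.0 tilt [-0.09  0.02] t 22.0 grip 0.34 30.0
turn deg -0.1 units -0.002 shift units after turn [-0.015  0.022 -0.002]
rotvec units (tool) [ 0.001 -0.002 -0.002]
```

Request:
{"fn": "carry_out", "kwargs": {
  "plan": "0 0 0 0 0 0 -1;0 0 0 0 0 0 -1;0 0 0 0 0 0 -1;0 0 0 0 0 0 -1;0 0 0 0 0 0 -1;0 0 -.3 0 0 0 -1;0 0 -.6 0 0 0 -1;0 0 -.6 0 0 0 -1;0 0 -.3 0 0 0 -1;0 0 0 0 0 .15 -1;0 0 0 0 0 .15 -1;0 0 0 0 0 .15 -1;0 0 0 0 0 .15 -1;0 0 0 0 0 .15 -1;0 0 0 0 0 .15 -1;0 0 0 0 0 .15 -1;0 0 0 0 0 .15 -1;0 0 0 0 0 .15 -1;0 0 0 0 0 .05 -1;0 0 0 0 0 0 -1"
}}

```text
t: 24.0
tool_pos: [0.6125, -0.2766, 0.1449]
ee_rot: [-0.001, 0.374, 0.927, -0.0]
wrist_force: [0.0, 0.1, -0.2]
grip_width: 0.998
grasp_force: 0.0
```

```bash
python3 go.py 467.6 -272.4 60 45.7
```

```text
pos [ 612.5 -276.6  144.9] yaw 46.0 tilt [-0.08  0.02] t 24.0 grip 1.0 0.0
turn deg 0.3 units 0.008 shift units after turn [ 2.667 -2.455  2.123]
rotvec units (tool) [-0.001 -0.002  0.008]
```

Request:
{"fn": "carry_out", "kwargs": {
  "plan": ".3 -.2 0 0 0 .008 -1;.5 -.4 0 0 0 0 -1;.5 -.5 0 0 0 0 -1;.5 -.5 .2 0 0 0 -1;.5 -.5 .4 0 0 0 -1;.37 -.36 .5 0 0 0 -1;0 0 .5 0 0 0 -1;0 0 .5 0 0 0 -1;0 0 0 0 0 0 -1;0 0 0 0 0 0 -1;0 0 0 0 0 0 -1"
}}

```text
t: 25.1
tool_pos: [0.4681, -0.2731, 0.0622]
ee_rot: [0.0, 0.377, 0.926, -0.0]
wrist_force: [-0.2, -0.8, -0.2]
grip_width: 0.996
grasp_force: 0.0
```

```bash
python3 go.py 467.6 -272.4 4 45.7
python3 - <<'E'
from meas import *
c=camera("top")
cv2.imwrite("pics/t3.png",c["frame"][100:400,300:640,::-1])
r,H,a=face(c,*proj(c,[.6125,-.2759,.082])[0],.082,1,32);print(np.round(r[0],1),np.round(r[1],1),round(r[2],1),np.round(H,1),a)
E
```

```text
pos [ 468.1 -273.1   62.2] yaw 45.7 tilt [ 0.02 -0.03] t 25.1 grip 1.0 0.0
turn deg -0.0 units -0.0 shift units after turn [0.022 0.003 1.456]
rotvec units (tool) [-0.     0.001 -0.   ]
[ 613.4 -274.6] [63.7 30. ] 19.3 [ 614.  -275.1] 26.944444444444443
```

View pics/t3.png

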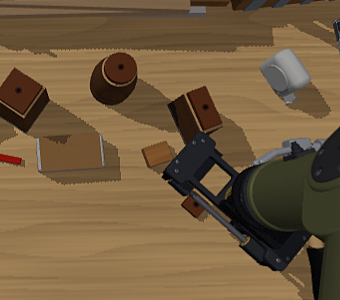

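The oblong glide, at (205,107) in the crop, lies on its foot about 1.5 mm off centre and in line with its sides, which is good enough. Now I'll grip the small square glide.

Request:
{"fn": "carry_out", "kwargs": {
  "plan": ".02 0 .5 0 0 0 -1;0 0 .5 0 0 0 -1;0 0 .3 0 0 0 -1;0 0 .14 0 0 0 -1;0 0 0 0 0 0 -1;0 0 0 0 0 0 1;0 0 0 0 0 0 1;0 0 0 0 0 0 1;0 0 0 0 0 0 1;0 0 0 0 0 0 1;0 0 0 0 0 0 1;0 0 0 0 0 0 1;0 0 0 0 0 0 1;0 0 0 0 0 0 1"
}}

```text
t: 26.55
tool_pos: [0.4666, -0.272, 0.0034]
ee_rot: [-0.001, 0.377, 0.926, -0.0]
wrist_force: [-0.3, -0.0, 0.5]
grip_width: 0.36
grasp_force: 30.0
```

```bash
python3 go.py 622.1 291.3 110 79.8
```

```text
pos [ 466.6 -272.     3.4] yaw 45.7 tilt [-0.08  0.02] t 26.6 grip 0.36 30.0
turn deg -34.1 units -0.758 shift units after turn [-1.333 14.548 -2.664]
rotvec units (tool) [-0.    -0.002 -0.758]
```

Request:
{"fn": "carry_out", "kwargs": {
  "plan": "0 0 -.5 0 0 0 1;0 0 -.8 0 0 0 1;0 0 -.9 0 0 0 1;0 0 -.9 0 0 0 1;0 0 -.9 0 0 0 1;0 0 0 0 0 -.1 1;0 0 0 0 0 -.15 1;0 0 0 0 0 -.15 1;0 0 0 0 0 -.15 1;0 0 0 0 0 -.15 1;0 0 0 0 0 -.06 1;0 0 0 0 0 0 1"
}}

```text
t: 27.75
tool_pos: [0.4666, -0.2721, 0.1633]
ee_rot: [-0.001, 0.088, 0.996, 0.0]
wrist_force: [0.4, -0.3, -1.5]
grip_width: 0.361
grasp_force: 30.0
```

Request:
{"fn": "carry_out", "kwargs": {
  "plan": "0 .4 0 0 0 0 1;-.1 .8 0 0 0 0 1;-.1 .8 0 0 0 0 1;-.1 .8 0 0 0 0 1;-.1 .8 0 0 0 0 1;-.1 .8 0 0 0 0 1;-.1 .8 0 0 0 0 1;-.1 .8 0 0 0 0 1;-.1 .8 0 0 0 0 1;-.1 .8 0 0 0 0 1;-.1 .8 0 0 0 0 1;-.1 .8 0 0 0 0 1;-.1 .8 0 0 0 0 1;-.1 .8 0 0 0 0 1;0 .8 0 0 0 0 1;0 .8 0 0 0 0 1;0 .8 0 0 0 0 1;0 .8 0 0 0 0 1;0 .5 0 0 0 0 1;0 0 0 0 0 0 1"
}}

```text
t: 29.75
tool_pos: [0.6189, 0.2945, 0.1624]
ee_rot: [-0.001, 0.086, 0.996, 0.001]
wrist_force: [-1.2, -0.5, 0.0]
grip_width: 0.363
grasp_force: 30.0
```

```bash
python3 go.py 622.1 291.3 90 79.8
```

```text
pos [618.9 294.5 162.4] yaw 80.1 tilt [-0.15  0.11] t 29.8 grip 0.36 30.0
turn deg 0.3 units 0.007 shift units after turn [-0.094 -0.064  1.811]
rotvec units (tool) [ 0.002 -0.004  0.007]
```

Request:
{"fn": "carry_out", "kwargs": {
  "plan": "-.09 -.06 .5 .002 -.004 .007 1;0 0 .6 0 0 0 1;0 0 .6 0 0 0 1;0 0 0 0 0 0 1;0 0 0 0 0 0 1;0 0 0 0 0 0 1"
}}

```text
t: 30.35
tool_pos: [0.6243, 0.2864, 0.0973]
ee_rot: [0.002, 0.092, 0.996, -0.0]
wrist_force: [-0.1, 0.8, -0.7]
grip_width: 0.363
grasp_force: 30.0
```

```bash
python3 go.py 622.1 291.3 63.4 79.8
```

```text
pos [624.3 286.4  97.3] yaw 79.5 tilt [ 0.22 -0.05] t 30.4 grip 0.36 30.0
turn deg -0.3 units -0.007 shift units after turn [0.075 0.11  0.847]
rotvec units (tool) [-0.     0.005 -0.007]
```

Request:
{"fn": "carry_out", "kwargs": {
  "plan": "0 0 0 0 0 0 1;0 0 0 0 0 0 1;0 0 0 0 0 0 1"
}}

```text
t: 30.65
tool_pos: [0.6235, 0.2869, 0.0962]
ee_rot: [0.001, 0.091, 0.996, -0.0]
wrist_force: [1.0, 0.4, -0.6]
grip_width: 0.358
grasp_force: 30.0
```

```bash
python3 go.py 622.1 291.3 63.4 79.8
```

```text
pos [623.5 286.9  96.2] yaw 79.6 tilt [ 0.14 -0.07] t 30.6 grip 0.36 30.0
turn deg -0.2 units -0.005 shift units after turn [0.054 0.102 0.82 ]
rotvec units (tool) [-0.001  0.003 -0.005]
```

Request:
{"fn": "carry_out", "kwargs": {
  "plan": ".05 .1 0 -.001 .003 -.005 1;0 0 .3 0 0 0 1;0 0 .2 0 0 0 1;0 0 0 0 0 0 1;0 0 0 0 0 0 1;0 0 0 0 0 0 1;0 0 0 0 0 0 1"
}}

```text
t: 31.35
tool_pos: [0.6222, 0.291, 0.0758]
ee_rot: [-0.0, 0.089, 0.996, -0.0]
wrist_force: [-0.0, 0.8, 0.1]
grip_width: 0.36
grasp_force: 30.0
```

```bash
python3 go.py 622.1 291.3 63.4 79.8
```

```text
pos [622.2 291.   75.8] yaw 79.8 tilt [-0.   -0.02] t 31.4 grip 0.36 30.0
turn deg -0.0 units -0.001 shift units after turn [0.005 0.007 0.31 ]
rotvec units (tool) [-0.     0.    -0.001]
```

Request:
{"fn": "carry_out", "kwargs": {
  "plan": "0 0 .2 0 0 0 1;0 0 .08 0 0 0 1;0 0 .03 0 0 0 1;0 0 0 0 0 0 1;0 0 0 0 0 0 1;0 0 0 0 0 0 1"
}}

```text
t: 31.95
tool_pos: [0.6218, 0.2909, 0.0635]
ee_rot: [-0.0, 0.089, 0.996, -0.0]
wrist_force: [-2.6, -0.8, 5.8]
grip_width: 0.364
grasp_force: 30.0
```

Request:
{"fn": "carry_out", "kwargs": {
  "plan": "0 0 0 0 0 0 -1;0 0 0 0 0 0 -1;0 0 0 0 0 0 -1;0 0 0 0 0 0 -1;0 0 0 0 0 0 -1;0 0 -.3 0 0 0 -1;0 0 -.6 0 0 0 -1;0 0 -.6 0 0 0 -1;0 0 -.6 0 0 0 -1;.4 0 0 0 0 0 -1;.8 0 0 0 0 0 -1;.8 0 0 0 0 0 -1;.8 0 0 0 0 0 -1;.8 0 0 0 0 0 -1;.4 0 0 0 0 0 -1;0 0 0 0 0 0 -1;0 0 0 0 0 0 -1"
}}

```text
t: 33.65
tool_pos: [0.4658, 0.3192, 0.1479]
ee_rot: [0.001, 0.089, 0.996, 0.0]
wrist_force: [0.4, 0.4, 0.9]
grip_width: 0.996
grasp_force: 0.0
```

Run:
```python
from meas import *
c=camera("top");s=camera("scene")
cv2.imwrite("pics/t4.png",np.vstack([cv2.resize(c["frame"][120:350,60:560,::-1],(640,294)),cv2.resize(s["frame"][200:340,120:520,::-1],(640,224))]))
r,H,a=face(c,*proj(c,[.6221,.2913,.072])[0],.072,1,24);print(np.round(r[0],1),np.round(r[1],1),round(r[2],1),np.round(H,1),a)
```

```text
[624.5 292.4] [31.3 31.5] 79.8 [624.4 292.6] 17.0
```

View pics/t4.png

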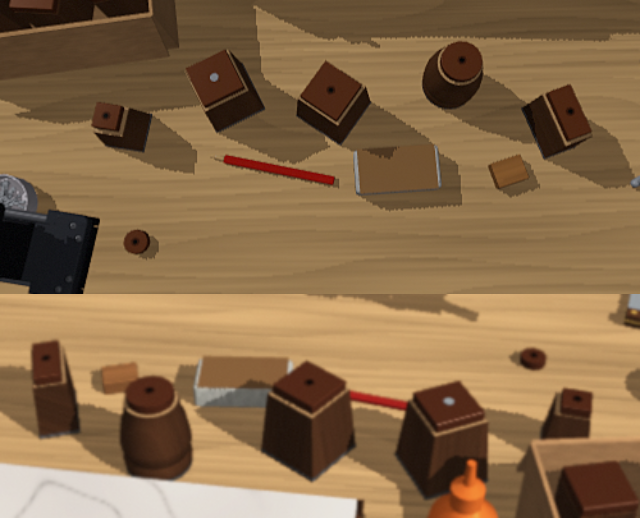

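All four glides are on. The small square, at (105,115) in the top crop, looks about 2 mm off, so I'll check its rims and the oblong's up close.

Run:
```python
from h import *
c=camera("top");s=camera("scene");o=[]
for cam in(c,s):
  for P in([.622,.291,.066],[.6125,-.2755,.076]):
    u,v=proj(cam,P)[0].round().astype(int)
    o.append(cv2.resize(cam["frame"][v-28:v+29,u-28:u+29,::-1],(299,299),interpolation=cv2.INTER_CUBIC))
cv2.imwrite("pics/t5.png",np.vstack([np.hstack(o[:2]),np.hstack(o[2:])]))
# expected outlines of foot base corners for ssq for movement check
a=np.radians(79.8);Rm=np.array([[np.cos(a),-np.sin(a)],[np.sin(a),np.cos(a)]])
u,v=proj(c,[.622,.291,.066])[0].round()
for ctr in([622.2,291.3],):
  for sx,h in((19,60),(16,72),(27,0)):
    q=np.array([[1,1],[1,-1],[-1,-1],[-1,1]])*sx
    P=np.c_[(q@Rm.T+ctr)/1000,np.full(4,h/1000)];print(sx,np.round((proj(c,P)-[u-28,v-28]+.5)*299/57).tolist())
```

```text
19 [[81.0, 206.0], [110.0, 87.0], [229.0, 106.0], [202.0, 225.0]]
16 [[76.0, 190.0], [100.0, 88.0], [203.0, 104.0], [179.0, 206.0]]
27 [[132.0, 265.0], [169.0, 108.0], [326.0, 132.0], [291.0, 290.0]]
```

View pics/t5.png

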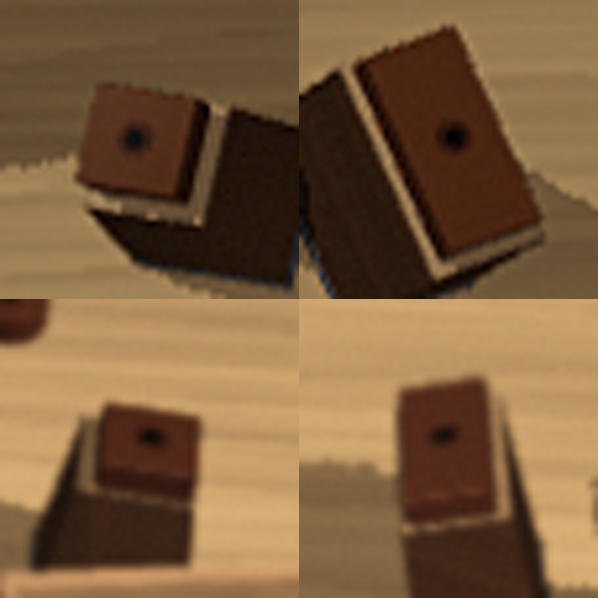

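```bash
python3 - <<'E'
from h import *
from scipy import ndimage
def hole(c,P,z):
    u,v=proj(c,P)[0].round().astype(int);g=c["frame"][v-9:v+10,u-9:u+10].max(2).astype(float)
    g=cv2.resize(g,None,fx=4,fy=4,interpolation=cv2.INTER_CUBIC)
    g=g-ndimage.median_filter(g,45);y,x=np.unravel_index(g.argmin(),g.shape)
    w=np.zeros_like(g);w[max(0,y-9):y+10,max(0,x-9):x+10]=np.clip(-g[max(0,y-9):y+10,max(0,x-9):x+10]-8,0,None)
    cy,cx=ndimage.center_of_mass(w);p=np.array([cx,cy])/4+.5/4-.5+[u-9,v-9]
    return np.round(onz(c,p,z)[0,:2]*1000,1)
s1=np.load("pics/s1.npy",allow_pickle=True).item();c0=np.load("pics/c.npy",allow_pickle=True).item()
s=camera("scene");c=camera("top")
for n,x,y,h in(("ssq",622.2,291.3,60),("obl",612.4,-275.8,70)):
    P=lambda z:[x/1000,y/1000,z/1000]
    for m,a,b in(("top",c0,c),("scene",s1,s)):
        print(n,m,"foot",hole(a,P(h),h/1000),"glide",hole(b,P(h+12),(h+12)/1000))
E
python3 go.py 622 291 150 79.8
```

```text
ssq top foot [622.1 290.9] glide [625.  292.5]
ssq scene foot [620.3 288.5] glide [623.4 290.1]
obl top foot [ 612.3 -275.5] glide [ 614.  -274.7]
obl scene foot [ 610.9 -277.1] glide [ 612.9 -276.7]
pos [465.4 318.8 146.9] yaw 79.7 tilt [-0.03 -0.06] t 34.0 grip 1.0 0.0
turn deg -0.1 units -0.002 shift units after turn [-3.976  0.009 -0.078]
rotvec units (tool) [-0.001 -0.    -0.002]
```

The small square is 3.4 mm off centre in both views, so I'll regrip it and shift it.

Request:
{"fn": "carry_out", "kwargs": {
  "plan": "-.4 0 0 0 0 0 -1;-.7 0 0 0 0 0 -1;-.8 0 0 0 0 0 -1;-.8 0 0 0 0 0 -1;-.8 0 0 0 0 0 -1;-.48 0 0 0 0 0 -1;0 0 .4 0 0 0 -1;0 0 .5 0 0 0 -1;0 0 .5 0 0 0 -1;0 0 .2 0 0 0 -1;0 0 0 0 0 0 -1;0 0 0 0 0 0 -1;0 0 0 0 0 0 -1;0 0 0 0 0 0 -1"
}}

```text
t: 35.35
tool_pos: [0.6218, 0.2914, 0.0843]
ee_rot: [0.001, 0.089, 0.996, 0.0]
wrist_force: [-0.1, -0.4, 0.3]
grip_width: 1.002
grasp_force: 0.0
```

```bash
python3 go.py 621.8 290.9 64.5 79.8
```

```text
pos [621.8 291.4  84.3] yaw 79.8 tilt [0.06 0.02] t 35.4 grip 1.0 0.0
turn deg -0.0 units -0.0 shift units after turn [-0.003 -0.013  0.494]
rotvec units (tool) [ 0.001  0.001 -0.   ]
```

Request:
{"fn": "carry_out", "kwargs": {
  "plan": "0 -.01 .3 0 0 0 -1;0 0 .19 0 0 0 -1;0 0 0 0 0 0 -1;0 0 0 0 0 0 -1;0 0 0 0 0 0 1;0 0 0 0 0 0 1;0 0 0 0 0 0 1;0 0 0 0 0 0 1;0 0 0 0 0 0 1;0 0 0 0 0 0 1;0 0 0 0 0 0 1;0 0 0 0 0 0 1;0 0 0 0 0 0 1;0 0 0 0 0 0 1"
}}

```text
t: 36.75
tool_pos: [0.621, 0.2908, 0.0634]
ee_rot: [-0.0, 0.089, 0.996, -0.0]
wrist_force: [0.3, 0.1, -0.3]
grip_width: 0.362
grasp_force: 30.0
```

Request:
{"fn": "carry_out", "kwargs": {
  "plan": "0 0 -.1 0 0 0 1;0 0 0 0 0 0 1;.07 -.05 0 0 0 0 1;0 0 0 0 0 0 1;0 0 0 0 0 0 1;0 0 0 0 0 0 1"
}}

```text
t: 37.35
tool_pos: [0.6179, 0.2893, 0.0674]
ee_rot: [-0.0, 0.089, 0.996, -0.0]
wrist_force: [-1.1, 0.3, -0.3]
grip_width: 0.366
grasp_force: 30.0
```

```bash
python3 go.py 619.1 289.2 64.5 79.8
```

```text
pos [617.9 289.3  67.4] yaw 79.8 tilt [-0.04 -0.03] t 37.4 grip 0.37 30.0
turn deg -0.0 units -0.0 shift units after turn [-0.031  0.004  0.072]
rotvec units (tool) [-0.001 -0.001 -0.   ]
```

Moved by (-3.1,-1.5) mm, as wanted. I'll lower it, release it and back off.

Request:
{"fn": "carry_out", "kwargs": {
  "plan": "0 0 .05 0 0 0 1;0 0 .05 0 0 0 1;0 0 0 0 0 0 1;0 0 0 0 0 0 1;0 0 0 0 0 0 -1;0 0 0 0 0 0 -1;0 0 0 0 0 0 -1;0 0 0 0 0 0 -1;0 0 0 0 0 0 -1;0 0 -.3 0 0 0 -1;0 0 -.6 0 0 0 -1;0 0 -.6 0 0 0 -1;0 0 -.6 0 0 0 -1;.4 0 0 0 0 0 -1;.8 0 0 0 0 0 -1;.8 0 0 0 0 0 -1;.8 0 0 0 0 0 -1;.8 0 0 0 0 0 -1;.4 0 0 0 0 0 -1;0 0 0 0 0 0 -1"
}}

```text
t: 39.35
tool_pos: [0.4589, 0.319, 0.1485]
ee_rot: [-0.0, 0.087, 0.996, 0.0]
wrist_force: [0.2, 0.4, -0.2]
grip_width: 0.998
grasp_force: 0.0
```

```bash
python3 - <<'E'
from meas import *
c=camera("top");s=camera("scene");o=[]
for cam in(c,s):
    u,v=proj(cam,[.622,.291,.066])[0].round().astype(int)
    o.append(cv2.resize(cam["frame"][v-28:v+29,u-28:u+29,::-1],(299,299),interpolation=cv2.INTER_CUBIC))
cv2.imwrite("pics/t6.png",np.hstack(o))
r,H,a=face(c,*proj(c,[.6221,.2913,.072])[0],.072,1,24);print(np.round(r[0],1),np.round(r[1],1),round(r[2],1),np.round(H,1),a)
E
python3 go.py 612.5 -275.9 150 109.1
```

```text
[621.4 290.7] [31.3 31.6] 80.3 [621.3 290.8] 15.944444444444445
pos [461.8 317.5 148.3] yaw 79.8 tilt [ 0.07 -0.  ] t 39.5 grip 1.0 0.0
turn deg -29.3 units -0.652 shift units after turn [  1.295 -15.25   -0.042]
rotvec units (tool) [-0.     0.002 -0.652]
```

View pics/t6.png

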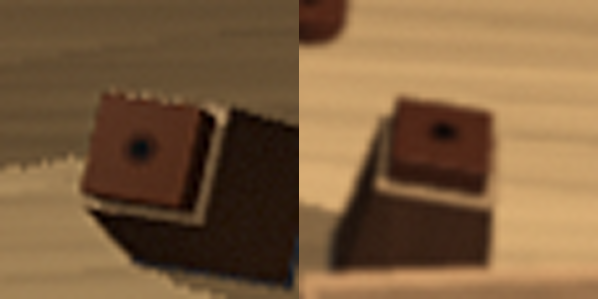

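The small square is now centred within 1 mm. I'll nudge the oblong about 1.8 mm along its length the same way.

Request:
{"fn": "carry_out", "kwargs": {
  "plan": "0 0 0 0 0 -.12 -1;0 0 0 0 0 -.14 -1;0 0 0 0 0 -.14 -1;0 0 0 0 0 -.14 -1;0 0 0 0 0 -.11 -1;.1 -.4 0 0 0 0 -1;.1 -.8 0 0 0 0 -1;.1 -.8 0 0 0 0 -1;.1 -.8 0 0 0 0 -1;.1 -.8 0 0 0 0 -1;.1 -.8 0 0 0 0 -1;.1 -.8 0 0 0 0 -1;.1 -.8 0 0 0 0 -1;.1 -.8 0 0 0 0 -1;.1 -.8 0 0 0 0 -1;.1 -.8 0 0 0 0 -1;.1 -.8 0 0 0 0 -1;.1 -.8 0 0 0 0 -1;0 -.8 0 0 0 0 -1;0 -.8 0 0 0 0 -1"
}}

```text
t: 41.45
tool_pos: [0.5624, -0.1419, 0.148]
ee_rot: [-0.0, -0.163, 0.987, -0.001]
wrist_force: [0.6, 0.3, -0.3]
grip_width: 1.003
grasp_force: 0.0
```

Request:
{"fn": "carry_out", "kwargs": {
  "plan": "0 -.8 0 0 0 0 -1;0 -.8 0 0 0 0 -1;0 -.8 0 0 0 0 -1;0 -.8 0 0 0 0 -1;0 -.4 0 0 0 0 -1;0 0 0 0 0 0 -1;0 0 0 0 0 0 -1;0 0 0 0 0 0 -1;0 0 0 0 0 0 -1;0 0 0 0 0 0 -1"
}}

```text
t: 42.45
tool_pos: [0.6098, -0.2729, 0.148]
ee_rot: [-0.0, -0.166, 0.986, 0.0]
wrist_force: [0.6, -0.2, 0.4]
grip_width: 1.006
grasp_force: 0.0
```

```bash
python3 go.py 612.5 -276.3 95 109.1
```

```text
pos [ 609.8 -272.9  148. ] yaw 109.1 tilt [-0.02 -0.  ] t 42.5 grip 1.01 0.0
turn deg 0.0 units 0.0 shift units after turn [-0.036 -0.101  1.324]
rotvec units (tool) [ 0. -0.  0.]
```

Down to just above the foot end, 75 mm, then check.

Request:
{"fn": "carry_out", "kwargs": {
  "plan": "-.03 -.1 .4 0 0 0 -1;0 0 .5 0 0 0 -1;0 0 .5 0 0 0 -1;0 0 .3 0 0 0 -1;0 0 .1 0 0 0 -1;0 0 0 0 0 0 -1;0 0 0 0 0 0 -1"
}}

```text
t: 43.15
tool_pos: [0.6125, -0.2779, 0.0765]
ee_rot: [0.0, -0.165, 0.986, -0.001]
wrist_force: [0.8, -1.1, -0.2]
grip_width: 0.996
grasp_force: 0.0
```

```bash
python3 go.py 612.3 -276.6 73.7 109.1
```

```text
pos [ 612.5 -277.9   76.5] yaw 109.0 tilt [ 0.03 -0.07] t 43.1 grip 1.0 0.0
turn deg -0.1 units -0.002 shift units after turn [-0.005  0.032  0.071]
rotvec units (tool) [-0.002  0.    -0.002]
```

Request:
{"fn": "carry_out", "kwargs": {
  "plan": "0 .02 .06 0 0 0 -1;0 0 0 0 0 0 -1;0 0 0 0 0 0 1;0 0 0 0 0 0 1;0 0 0 0 0 0 1;0 0 0 0 0 0 1;0 0 0 0 0 0 1;0 0 0 0 0 0 1;0 0 0 0 0 0 1;0 0 0 0 0 0 1;0 0 0 0 0 0 1;0 0 0 0 0 0 1;0 0 -.1 0 0 0 1;0 0 0 0 0 0 1;0 0 0 0 0 0 1;.045 0 0 0 0 0 1;0 0 0 0 0 0 1;0 0 0 0 0 0 1;0 0 0 0 0 0 1"
}}

```text
t: 45.05
tool_pos: [0.61, -0.2773, 0.0773]
ee_rot: [-0.0, -0.165, 0.986, -0.0]
wrist_force: [0.2, 0.1, -0.8]
grip_width: 0.344
grasp_force: 30.0
```

```bash
python3 go.py 610.6 -277.2 74 109.1
```

```text
pos [ 610.  -277.3   77.3] yaw 109.0 tilt [-0.04 -0.03] t 45.0 grip 0.34 30.0
turn deg -0.1 units -0.002 shift units after turn [-0.015 -0.003  0.082]
rotvec units (tool) [-0.    -0.001 -0.002]
```

Request:
{"fn": "carry_out", "kwargs": {
  "plan": "0 0 .05 0 0 0 1;0 0 .04 0 0 0 1;0 0 .01 0 0 0 1;0 0 0 0 0 0 1;0 0 0 0 0 0 -1;0 0 0 0 0 0 -1;0 0 0 0 0 0 -1;0 0 0 0 0 0 -1;0 0 0 0 0 0 -1;0 0 -.3 0 0 0 -1;0 0 -.6 0 0 0 -1;0 0 -.6 0 0 0 -1;0 0 -.6 0 0 0 -1;.4 0 0 0 0 0 -1;.8 0 0 0 0 0 -1;.8 0 0 0 0 0 -1;.8 0 0 0 0 0 -1;.6 0 0 0 0 0 -1;0 0 0 0 0 0 -1;0 0 0 0 0 0 -1"
}}

```text
t: 47.05
tool_pos: [0.4819, -0.3218, 0.1586]
ee_rot: [0.001, -0.165, 0.986, -0.0]
wrist_force: [0.3, 0.6, 0.2]
grip_width: 0.998
grasp_force: 0.0
```

Run:
```python
from meas import *
c=camera("top");s=camera("scene")
cv2.imwrite("pics/t7.png",np.vstack([cv2.resize(c["frame"][120:350,60:560,::-1],(640,294)),cv2.resize(s["frame"][200:340,120:520,::-1],(640,224))]))
for n,P in(("obl",[.6125,-.2755,.082]),("ssq",[.6221,.2913,.072]),("lsq",[.6449,.0126,.092]),("rnd",[.6769,-.1453,.097]),("fin",[.6641,.153,.092]),("spare",[.4713,.2714,.012])):
    r,H,a=face(c,*proj(c,P)[0],P[2],1,30);print(n,np.round(r[0],1),np.round(r[1],1),round(r[2],1),np.round(H,1))
```

```text
obl [ 611.9 -274.7] [64.3 29.8] 19.2 [ 612.1 -275.2]
ssq [621.4 290.7] [31.2 31.4] 80.1 [621.2 290.8]
lsq [644.9  13.4] [53.  53.4] 54.1 [644.7  13.4]
rnd [ 676.4 -144.8] [48.2 47.9] 87.1 [ 676.9 -145.2]
fin [663.8 154.7] [53.4 53.5] 25.7 [664.2 154.3]
spare [471.4 271.5] [30.1 30. ] 88.8 [471.3 271.4]
```

View pics/t7.png

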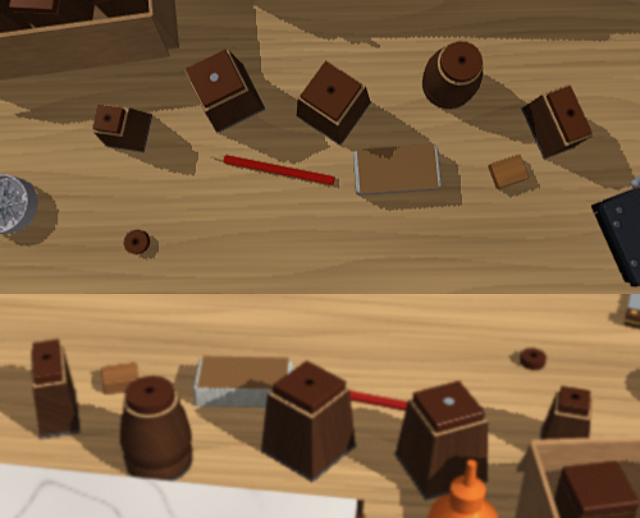

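All four glides are within about 1 mm of centre and aligned. The finished foot, at (214,78), and the spare, at (136,241), have not moved.

```bash
python3 -c "
from workcell import *
print(sign_off())"
```

```text
the job is handed in; nothing more can be done
None
```

All four glides lie flat on their own feet, centred within about 1 mm and in line with the sides; the finished foot and the spare glide are unmoved, and the job is handed in at about 47 s.

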